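# Unlatch the cash box under the stairs and hold the key turned

## Robot

A 6-joint arm with a two-finger parallel gripper is mounted at the origin on the work surface. World frame = base frame: x ahead of the robot, y to its left, z up, the work surface at z = 0. Lengths are in m, angles in rad, forces in N, time in s.
With the tool pointing down it reaches from about 0.3 to 0.875 m from the base axis. Payload 6.4 kg.
Tool frame: the origin (TCP) lies at the very end of the fingers, on their centre line; the grasp point (between the pads) lies 19 mm behind it; z points along the fingers, y is the direction in which the jaws open and shut (so a half turn about z gives the same grasp; the last joint's range is limited). The gripper opens to 88 mm and grips with 3 to 60 N. Pads are 18 mm wide; open, the fingers measure 123 mm over their backs; the gripper's body (75 mm by 187 mm) begins 45 mm behind the grasp point.
Start: joints at [-1.334, 0.181, 1.607, -0, 1.354, -0.206], TCP at [0.246, -0.52, 0.239] pointing down, gripper open.
Joint ranges: [-2.99, 2.99], [-0.89, 2.07], [0.3, 2.58], [-1.14, 4.28], [0, 2.63], [-3.12, 3.12]. Speed limits (rad/s): [2.57, 2.57, 3.01, 3.14, 3.14, 3.14].

## Interface

Orientations are given as a rotation vector (axis times angle).
In Python, from workcell import bot gives the robot as it stands. The module is installed in compiled form; this text tells all that it offers.
- The arm moves only by the tool servo_tool, never from a script. Its argument "steps" is a list of rows, each a list of 7 numbers: the shift along the tool's x, y, z in cm, then the turn, a rotation vector about the tool's x, y, z in rad, then the finger opening in cm, from 0 to 8.81. In form: [[dx, dy, dz, rx, ry, rz, hand], ...]. A call has 1 to 5 rows; each row is the pose to reach, as a shift and turn from the pose commanded when the call began, along the tool's axes at that moment; what a row does not reach only later rows make up. A row lasts 1/12 s, in which the tool goes at most 41.7 mm and 7.16 degrees, less where a joint would pass 70% of its speed; a pose out of reach is approached as far as the arm can. A call with a gripper value outside its range is refused whole. The fingers move at their own pace and stop on an object; "grip_force" is the grip in N (left out, the last holds). Time passes only in rows, so rows that repeat a pose let the fingers close. It gives the time, the measured TCP pose, the force and the opening at its end, in the units of the state.
- bot.sense(): the state, without advancing time (a new reading comes with each control period).
- bot.capture(name): name is "side" or "top"; returns a dict with "image" (384x512x3 uint8, blue, green, red), "K" (3x3 intrinsics, pixels), "position" and "orientation" of the camera in the world. Camera axes: x right, y up, looking along -z (the intrinsics and any distortion apply to the point x, -y, -z); pixel columns grow to the right and rows downward; lengths in m; the calibration is good to about 2 mm. A picture is of the moment at which its call begins. There is no depth.
- bot.close_job(): hands the job in, once; it reports no verdict.
Trained networks look in a picture, given as the dict that the camera call returned (one of the last four; its "shot" number tells which), for a name from the list of things; names that differ only in an ending like _2 or _b are one class to them, and where a whole thing is asked for, a point or a joint stands for the part that bears it (a point fixed in the world has none). Each returns a list of dicts, best first, with "score" (0 to 1); they miss things now and then, are a little off and sometimes report something else, mostly with a low value. They report only what shows in the picture. A call takes as long as a camera call.
- bot.look_for(label, picture): "extent" ([left, top, right, bottom] in pixels, round what is visible of it).
The state is a dict: "time_s": time; "joint_positions": joint angles; "joint_vel": joint speeds; "effort": joint torques, N m; "ee_pos": TCP position; "tcp_rot": TCP orientation; "force": force on the tool from outside, world axes, zero at the start; "ft_torque": the same for the moment, N m; "width": opening from 0.0 (shut) to 1.0 (fully open).
Only numpy, scipy, OpenCV 4.12 (cv2) and the standard library are available. Lean on these libraries where they do the work, as an engineer would, in place of code of your own. Each camera call takes 0.05 s, during which the arm holds its last target.

## Task

Take the red-capped key out of the wooden key tidy and push it fully home into the lock on the lid of the blue cash box; the tumblers are sticky, so ease it in with small wiggles rather than force. Then turn it a quarter turn clockwise, to the stop, against the latch spring and finish while still gripping it there, so that the latch stays drawn. Leave the other keys, the jar and the ramekin where they are.

Things in the scene. Friction and masses are not known exactly. Their poses are not given: they have to be found in the camera images.
- red_key: The key to use: red plastic cap 32 wide (key y) x 10 thick (key x) x 28 tall, steel blade 9 wide x 4 thick x 28 long, pointed over its last 4.4. Both ways round are alike. Stands upright, blade down, in one of the tidy's three slots (which one varies), cap resting on the tidy's top, 40 up. Origin: centre of the cap's underside (the shoulder); z up through the cap, blade along -z. 20 to 45 g.
- red_key_tip (a point): Point of the red key's blade, 28 below the shoulder on the key's axis; axes as the key.
- yellow_key: Same shape as the red key, yellow cap, in another slot of the tidy. Does not belong to this lock; leave it.
- black_key: Same shape as the red key, black cap, in another slot of the tidy. Does not belong to this lock; leave it.
- key_tidy: Fixed wooden block, 56 (x) x 190 (y) x 40 tall, with three slots in its top, in a row along its y, 58 apart, 32 deep, 1.8 larger than the blade, long side along y. Origin: centre of its underside.
- cash_box: Blue steel cash box, bolted down, 180 (x) x 250 (y) x 90 tall. Origin: centre of its underside; -x is its front. A carrying handle of 8 mm bar lies across the lid 30 behind the centre, its top 107 up. The lock (round brass face in a steel bezel) sits in the lid, 58 in front of the centre, midway across.
- keyway (a point): Centre of the keyway's mouth, on the lock's face, 94 above the worktop; fixed to the box, axes as the box, z up along the lock's axis. Bezel 32 across, 4 above the lid. Unturned, the slot is 10.4 long (y) x 5.4 (x), bevelled 1.6 at the mouth, 31 deep. Fully home, the key's shoulder rests on the face. Three sticky tumblers, 6, 12.5 and 19 down, are pushed aside by the blade's -y edge.
- lock_plug (a joint): Turn of the lock: 0 unturned, grows clockwise seen from above, stop at 1.6. Tumblers block it until the key is nearly home. Pushed straight, the key jams on them (20 to 50 N); a 5 to 15 N push with rocking by 0.12 rad about its axis and 0.7 to 1.4 mm along the slot walks it in. A spring returns the lock (0.02 to 0.06 Nm). The key has 0.15 rad play, so it turns that much further than the lock.
- glass_jar: Squat glass jar with a steel cap, 80 across x 85 tall, loose. Origin: centre of its underside. Leave it.
- ramekin: White ceramic ramekin, 90 across x 50 tall, loose. Origin: centre of its underside. Leave it.

How it is judged:
By the outcome, as a careful person would: the job done as asked, in the order asked, and still so for the second after the job is handed in, while the arm keeps its last pose, push and grip.
It also fails if it takes over 61 s, if anything falls off the work surface, if the arm or the gripper's body presses on something with over 40 N, if the wrist force passes 120 N, or if a joint passes its speed limit or range.

## Working session

There is one attempt and no reset: what is moved stays moved. The work goes in short steps, Python scripts to look and compute and a tool call to move; the robot and the scene stay as the last step left them, time stands still between calls to the robot, and variables do not carry over. Pictures are saved under pics/ and viewed, and the job is handed in when it is done.

Besides the shell and the picture viewer there is one more tool, called after "Call:" by a JSON object that holds its "api" and its "payload". servo_tool: Moves the arm, as the interface text tells. Its arguments: {"type":"object","properties":{"steps":{"type":"array"},"grip_force":{"type":"number"}},"required":["steps"]}

```bash
mkdir -p pics; python3 - <<'E'
from workcell import bot
import cv2,pickle
s=bot.sense(); print(s)
d={}
for n in ("side","top"):
    p=bot.capture(n); cv2.imwrite(f"pics/{n}0.png",p["image"]); d[n]=p
    print(n,p["K"],p["position"],p["orientation"],[k for k in p])
    for l in ("red_key","key_tidy","cash_box","lock_plug","yellow_key","black_key","glass_jar","ramekin"):
        print(l,[(r["extent"],r["score"]) for r in bot.look_for(l,p)][:2])
pickle.dump(d,open("d0.pkl","wb"))
E
```

```text
{'time_s': 0.0, 'joint_positions': array([-1.33427739e+00,  1.81521294e-01,  1.60800754e+00,  1.53650988e-05,
        1.35379838e+00, -2.06281479e-01]), 'joint_vel': array([-0.00029161,  0.00019737, -0.00307122, -0.00098661, -0.00090347,
        0.00075503]), 'effort': array([-1.20256202e-03, -4.33874416e+01, -3.41849256e+01,  7.00868270e-02,
        3.84139235e-02, -1.17958070e-04]), 'ee_pos': array([ 0.24627237, -0.51899714,  0.23782147]), 'tcp_rot': array([-3.06321818e+00, -6.89494769e-01,  1.76196556e-05]), 'force': array([0.46904605, 0.13394425, 0.1063396 ]), 'ft_torque': array([-0.0111294 ,  0.02579587,  0.07117757]), 'width': 1.0009784465823939}
side [[473.75165324   0.         253.42315466]
 [  0.         473.75165324 194.9438144 ]
 [  0.           0.           1.        ]] [0.10870849 0.83265867 0.61291165] [ 0.41707906 -1.3258239  -2.24762724] ['image', 'K', 'position', 'orientation', 'shot']
red_key [([189.4, 284.9, 209.3, 301.5], 0.8)]
key_tidy [([175.1, 256.7, 268.1, 333.0], 0.81), ([181.6, 193.9, 214.3, 241.1], 0.3)]
cash_box [([277.6, 137.7, 379.5, 218.9], 0.96)]
lock_plug []
yellow_key [([215.7, 267.4, 227.7, 284.7], 0.63)]
black_key [([233.4, 256.6, 249.4, 274.6], 0.5)]
glass_jar [([174.6, 256.9, 265.6, 330.1], 0.19)]
ramekin [([144.2, 242.1, 188.4, 287.5], 0.75)]
top [[424.97561996   0.         256.38795451]
 [  0.         424.97561996 193.67196223]
 [  0.           0.           1.        ]] [0.44639716 0.02884472 1.07010826] [ 0.1701057  -0.14143495 -1.42045176] ['image', 'K', 'position', 'orientation', 'shot']
red_key []
key_tidy [([120.9, 195.4, 203.3, 243.7], 0.93)]
cash_box [([311.3, 189.4, 438.2, 290.3], 0.59), ([132.0, 207.2, 141.9, 213.3], 0.39)]
lock_plug []
yellow_key [([154.9, 216.7, 164.9, 223.7], 0.43)]
black_key [([132.0, 209.1, 146.1, 217.8], 0.67), ([309.2, 192.2, 436.9, 288.5], 0.5)]
glass_jar [([220.0, 134.4, 253.1, 173.2], 0.7)]
ramekin [([154.9, 146.2, 195.9, 178.7], 0.93)]
```

```bash
python3 - <<'E'
import cv2,pickle
d=pickle.load(open("d0.pkl","rb"))
im=d["top"]["image"]; cv2.imwrite("pics/top_tidy.png",cv2.resize(im[180:260,110:220],None,fx=7,fy=7,interpolation=cv2.INTER_CUBIC))
cv2.imwrite("pics/top_box.png",cv2.resize(im[180:300,300:450],None,fx=5,fy=5,interpolation=cv2.INTER_CUBIC))
im=d["side"]["image"]; cv2.imwrite("pics/side_tidy.png",cv2.resize(im[235:345,140:290],None,fx=5,fy=5,interpolation=cv2.INTER_CUBIC))
cv2.imwrite("pics/side_box.png",cv2.resize(im[130:230,265:390],None,fx=6,fy=6,interpolation=cv2.INTER_CUBIC))
E
```

```text
(no output)
```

View pics/top0.png

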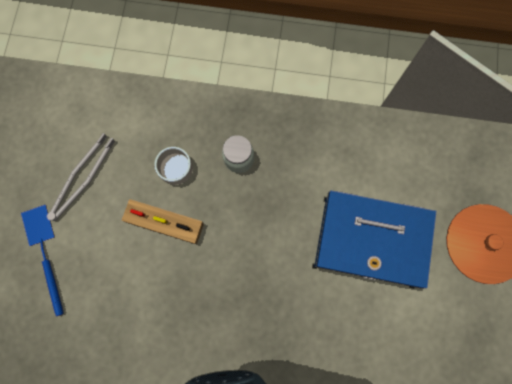

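View pics/side0.png

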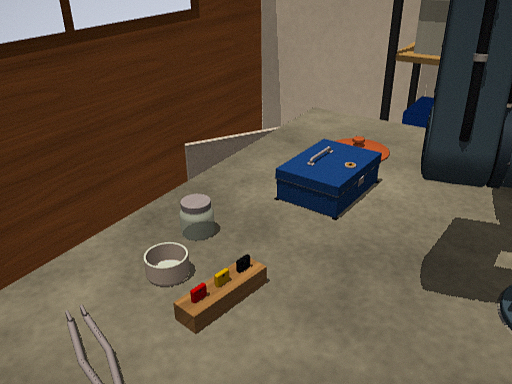

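View pics/top_tidy.png

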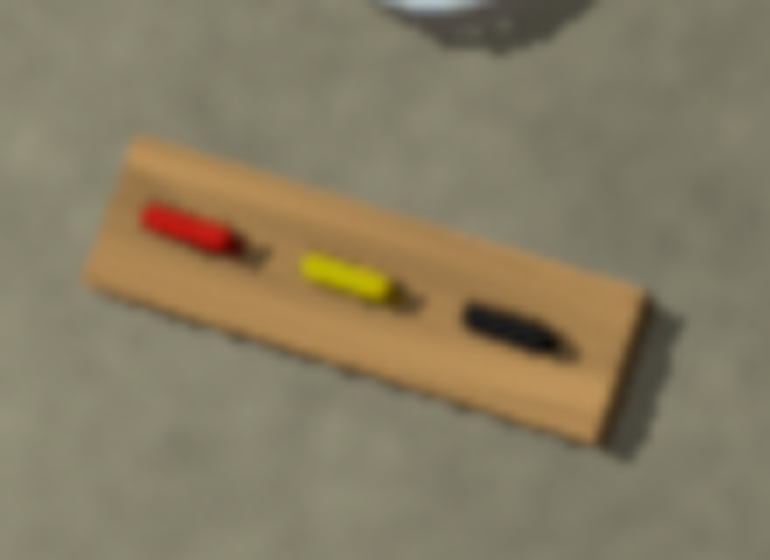

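View pics/top_box.png

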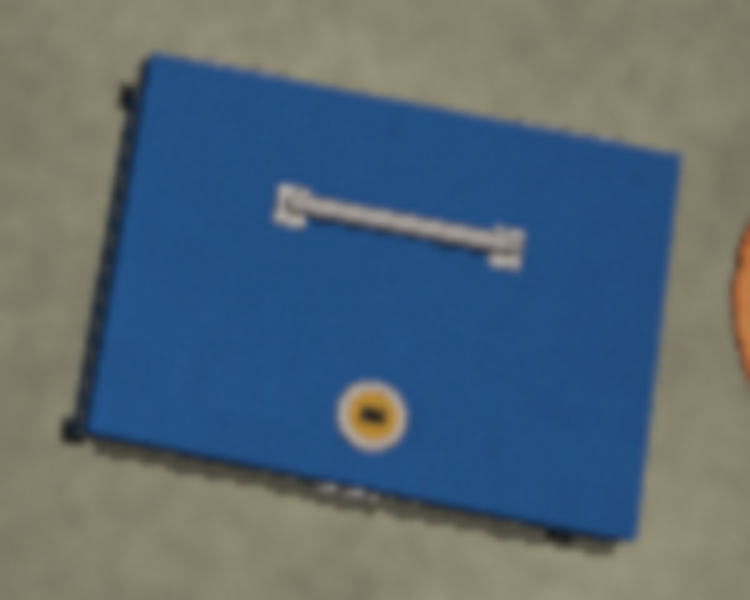

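View pics/side_tidy.png

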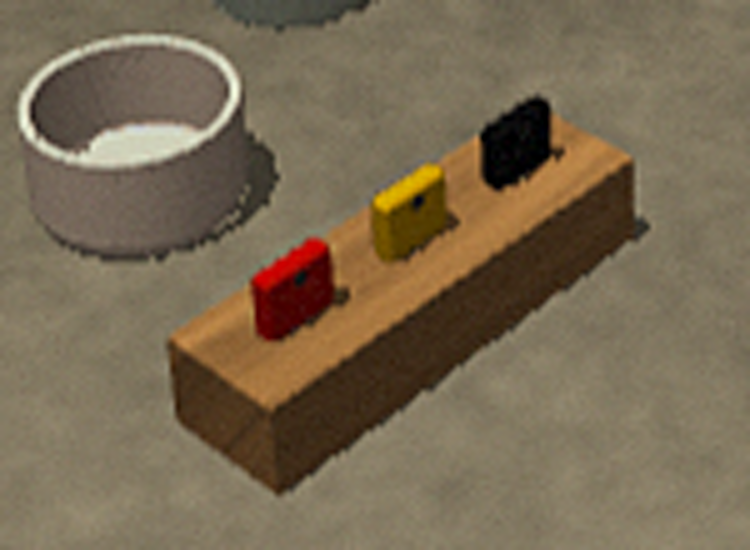

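View pics/side_box.png

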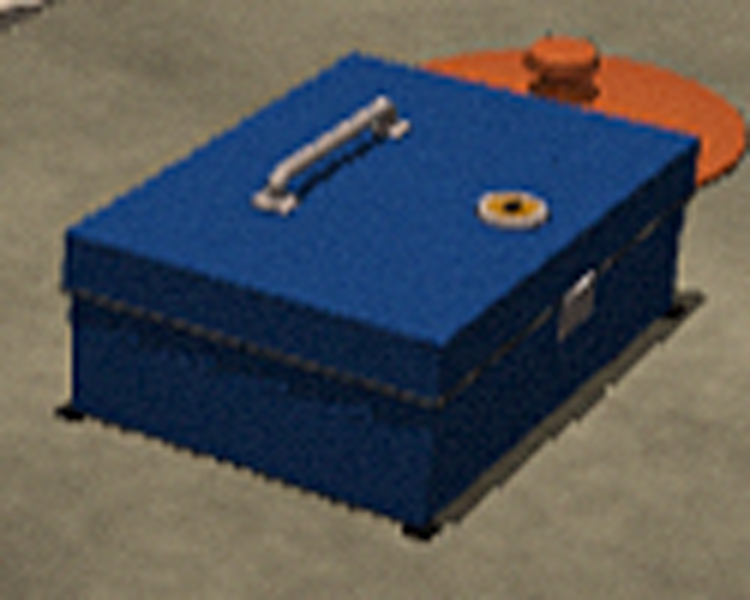

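The top view shows the red key in the left slot (~(137,213)), with yellow and black to its right. The lock sits at ~(374,263) with its slot dark and roughly horizontal. Next I'll fit the poses.

```bash
cat > h.py <<'E'
import numpy as np,cv2,pickle
from scipy.spatial.transform import Rotation as R
from scipy.optimize import least_squares
def proj(c,P):
    q=R.from_rotvec(c["orientation"]).inv().apply(np.atleast_2d(P)-c["position"])
    q=q*[1,-1,-1]; u=q@c["K"].T
    return u[:,:2]/u[:,2:]
def back(c,uv,z):
    uv=np.atleast_2d(uv); r=np.c_[uv,np.ones(len(uv))]@np.linalg.inv(c["K"]).T*[1,-1,-1]
    r=R.from_rotvec(c["orientation"]).apply(r)
    return c["position"]+r*((z-c["position"][2])/r[:,2])[:,None]
def uncrop(p,f,off): return (np.atleast_2d(p)+.5)/f-.5+np.array(off)
E
python3 - <<'E'
from h import *
d=pickle.load(open("d0.pkl","rb")); T,S=d["top"],d["side"]
np.set_printoptions(precision=4,suppress=True)
tb=uncrop([(150,55),(680,155),(635,540),(90,430)],5,(300,180))
sb=uncrop([(355,53),(698,143),(443,345),(68,233)],6,(265,130))
print("boxT",back(T,tb,.09)); print("boxS",back(S,sb,.09))
tl=uncrop([(372,415)],5,(300,180)); sl=uncrop([(513,208)],6,(265,130))
print("lock",back(T,tl,.094),back(S,sl,.094))
tt=uncrop([(138,137),(643,290),(598,440),(87,287)],7,(110,180))
st=uncrop([(632,160),(277,410),(170,343)],5,(140,235))
print("tidyT",back(T,tt,.04)); print("tidyS",back(S,st,.04))
for n,im,(x0,y0,x1,y1),c in (("T",T["image"],(120,200,160,230),T),("S",S["image"],(180,275,215,310),S)):
    b,g,r=[im[y0:y1,x0:x1,i].astype(int) for i in range(3)]
    m=(r>90)&(g<60)&(b<60)
    if n=="S": m=(r>40)&(g<r/2.5)&(b<r/2.5)
    ys,xs=np.nonzero(m); print(n,m.sum(),xs.mean()+x0,ys.mean()+y0,xs.min()+x0,xs.max()+x0,ys.min()+y0,ys.max()+y0)
# triangulations
print(back(T,uncrop([(143,215),(185,228),(230,244)],7,(110,180)),.068))
print(back(S,uncrop([(255,287),(290,265),(325,241)],5,(140,235)),.068))
# keys yellow, black top centres
print(back(T,uncrop([(345,277),(510,325)],7,(110,180)),.068))
print(back(S,uncrop([(408,188),(513,122)],5,(140,235)),.068))
E
```

```text
boxT [[ 0.6776 -0.1078  0.09  ]
 [ 0.6658 -0.3575  0.09  ]
 [ 0.4872 -0.3482  0.09  ]
 [ 0.5003 -0.1001  0.09  ]]
boxS [[ 0.662  -0.3536  0.09  ]
 [ 0.4828 -0.3381  0.09  ]
 [ 0.4967 -0.0971  0.09  ]
 [ 0.6742 -0.1055  0.09  ]]
lock [[ 0.5252 -0.2252  0.094 ]] [[ 0.5219 -0.2213  0.094 ]]
tidyT [[0.5966 0.3723 0.04  ]
 [0.5688 0.1865 0.04  ]
 [0.515  0.193  0.04  ]
 [0.5417 0.3791 0.04  ]]
tidyS [[0.5113 0.1982 0.04  ]
 [0.5386 0.3825 0.04  ]
 [0.5925 0.3772 0.04  ]]
T 47 136.82978723404256 212.59574468085106 131 143 210 216
S 220 198.0818181818182 292.6409090909091 190 206 283 302
[[0.5662 0.3558 0.068 ]
 [0.5639 0.3406 0.068 ]
 [0.5607 0.3243 0.068 ]]
[[0.5634 0.3617 0.068 ]
 [0.5607 0.3459 0.068 ]
 [0.5586 0.3289 0.068 ]]
[[0.5552 0.2833 0.068 ]
 [0.5471 0.2248 0.068 ]]
[[0.552  0.2884 0.068 ]
 [0.5427 0.2339 0.068 ]]
```

```bash
cat >> h.py <<'E'
def Rd(th,tx=0,ty=0): # tool down, tool x at yaw th
    return R.from_euler('z',th)*R.from_rotvec([np.pi,0,0])
def go(bot,p,th):
    s=bot.sense(); r0=R.from_rotvec(s["tcp_rot"])
    dp=r0.inv().apply(np.array(p)-s["ee_pos"])*100
    rv=(r0.inv()*Rd(th)).as_rotvec()
    print("t",round(s["time_s"],2),"pos",s["ee_pos"].round(4),"yaw",r0.as_matrix()[:2,0]@[1,0],"tilt",r0.as_matrix()[:2,2].round(4))
    print("shift cm",dp.round(2),"rot",rv.round(3),"F",s["force"].round(1),"M",s["ft_torque"].round(2),"w",round(s["width"],3),"j6",round(s["joint_positions"][5],3))
E
python3 -c "
from h import *
from workcell import bot
go(bot,[.5623,.343,.14],1.423)"
```

```text
t 0.9 pos [ 0.2464 -0.5196  0.2387] yaw 0.9035341553467718 tilt [ 0. -0.]
shift cm [ 65.5  -64.4    9.87] rot [ 0.    0.   -0.98] F [ 0.  -0.8 -0.2] M [ 0.05  0.   -0.03] w 0.999 j6 -0.206
```

Call:
{"api": "servo_tool", "payload": {"steps": [[65.5, -64.4, 3, 0, 0, -0.98, 5], [65.5, -64.4, 3, 0, 0, -0.98, 5], [65.5, -64.4, 3, 0, 0, -0.98, 5], [65.5, -64.4, 3, 0, 0, -0.98, 5], [65.5, -64.4, 3, 0, 0, -0.98, 5]]}}

```text
time_s: 1.32
ee_pos: [0.3182, -0.3223, 0.2318]
tcp_rot: [2.7, 1.606, 0.0]
force: [1.1, -0.5, 0.1]
width: 0.645
```

```bash
python3 -c "
from h import *
from workcell import bot
go(bot,[.5623,.343,.14],1.423)"
```

```text
t 1.32 pos [ 0.3182 -0.3223  0.2318] yaw 0.4773679253839776 tilt [ 0.0003 -0.0001]
shift cm [ 70.11 -10.31   9.18] rot [ 0.    0.   -0.35] F [ 1.1 -0.5  0.1] M [-0.05 -0.03  0.03] w 0.645 j6 -0.557
```

Call:
{"api": "servo_tool", "payload": {"steps": [[70.0, -10.3, 6, 0, 0, -0.35, 5], [70.0, -10.3, 6, 0, 0, -0.35, 5], [70.0, -10.3, 6, 0, 0, -0.35, 5], [70.0, -10.3, 6, 0, 0, -0.35, 5], [70.0, -10.3, 6, 0, 0, -0.35, 5]]}}

```text
time_s: 1.73
ee_pos: [0.3908, -0.1277, 0.2146]
tcp_rot: [2.384, 2.044, 0.001]
force: [1.5, 0.2, -0.1]
width: 0.568
```

```bash
python3 -c "
from h import *
from workcell import bot
go(bot,[.5623,.343,.14],1.423)"
```

```text
t 1.73 pos [ 0.3908 -0.1277  0.2146] yaw 0.15245595575365622 tilt [ 0.0011 -0.0007]
shift cm [49.14  9.76  7.44] rot [ 0.001  0.001 -0.005] F [ 1.5  0.2 -0.1] M [-0.07 -0.11 -0.01] w 0.568 j6 -0.453
```

Call:
{"api": "servo_tool", "payload": {"steps": [[49.1, 9.8, 7.4, 0, 0, 0, 5], [49.1, 9.8, 7.4, 0, 0, 0, 5], [49.1, 9.8, 7.4, 0, 0, 0, 5], [49.1, 9.8, 7.4, 0, 0, 0, 5], [49.1, 9.8, 7.4, 0, 0, 0, 5]]}}

```text
time_s: 2.15
ee_pos: [0.4616, 0.0663, 0.184]
tcp_rot: [2.384, 2.045, 0.001]
force: [0.6, -0.8, 1.2]
width: 0.568
```

Call:
{"api": "servo_tool", "payload": {"steps": [[28, 5.6, 4.2, 0, 0, 0, 5], [28, 5.6, 4.2, 0, 0, 0, 5], [28, 5.6, 4.2, 0, 0, 0, 5], [28, 5.6, 4.2, 0, 0, 0, 5], [28, 5.6, 4.2, 0, 0, 0, 5]]}}

```text
time_s: 2.57
ee_pos: [0.5323, 0.26, 0.1532]
tcp_rot: [2.384, 2.046, 0.0]
force: [1.0, -0.0, -0.2]
width: 0.568
```

```bash
python3 -c "
from h import *
from workcell import bot
go(bot,[.5623,.343,.12],1.423)"
```

```text
t 2.57 pos [0.5323 0.26   0.1532] yaw 0.15199113767607758 tilt [ 0.0003 -0.    ]
shift cm [8.66 1.7  3.32] rot [ 0.    -0.    -0.005] F [ 1.  -0.  -0.2] M [-0.04 -0.13  0.04] w 0.568 j6 0.407
```

Call:
{"api": "servo_tool", "payload": {"steps": [[8.7, 1.7, 3.3, 0, 0, 0, 4], [8.7, 1.7, 3.3, 0, 0, 0, 4], [8.7, 1.7, 3.3, 0, 0, 0, 4], [8.7, 1.7, 3.3, 0, 0, 0, 4], [8.7, 1.7, 3.3, 0, 0, 0, 4]]}}

```text
time_s: 2.98
ee_pos: [0.5615, 0.3408, 0.1199]
tcp_rot: [-2.383, -2.047, 0.003]
force: [0.8, -0.5, 0.3]
width: 0.453
```

```bash
cat > snap.py <<'E'
import sys
from h import *
from workcell import bot
tag=sys.argv[1]; x0,y0,x1,y1,f=map(int,sys.argv[2].split(',')); a0,b0,a1,b1,g=map(int,sys.argv[3].split(','))
d={n:bot.capture(n) for n in("top","side")}
pickle.dump((d,bot.sense()),open(tag+".pkl","wb"))
cv2.imwrite(f"pics/{tag}_top.png",cv2.resize(d["top"]["image"][y0:y1,x0:x1],None,fx=f,fy=f,interpolation=cv2.INTER_CUBIC))
cv2.imwrite(f"pics/{tag}_side.png",cv2.resize(d["side"]["image"][b0:b1,a0:a1],None,fx=g,fy=g,interpolation=cv2.INTER_CUBIC))
E
python3 snap.py a 90,150,220,250,6 140,200,290,345,5; python3 -c "
from h import *
from workcell import bot
go(bot,[.5623,.343,.12],1.423)"
```

```text
t 3.08 pos [0.5621 0.3398 0.1213] yaw 0.1532904156101887 tilt [ 0.0004 -0.0003]
shift cm [ 0.32 -0.03  0.13] rot [ 0.     0.    -0.006] F [ 0.7 -0.5 -0.3] M [-0.05 -0.09  0.01] w 0.451 j6 0.518
```

View pics/a_top.png

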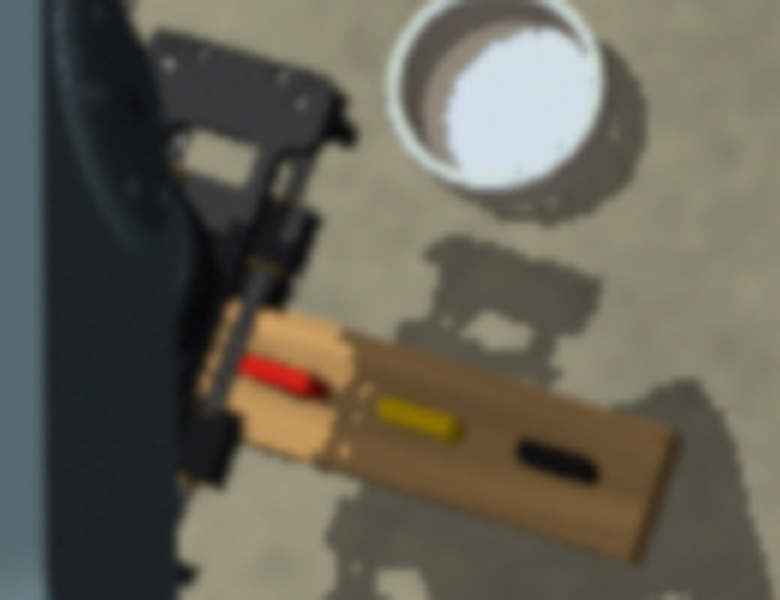

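View pics/a_side.png

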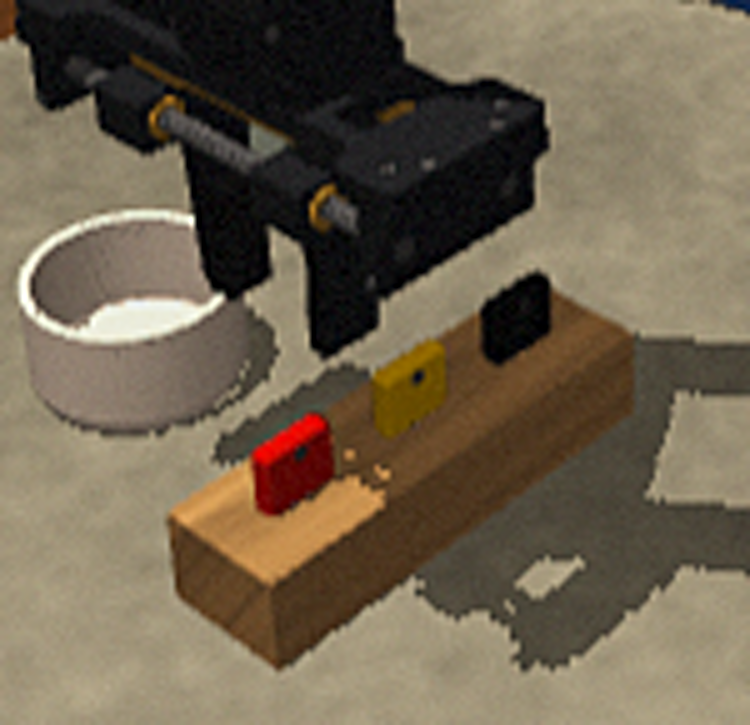

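The pictures show the open fingers poised over the red key: in the side crop the tips are at ~(235,298) and (322,355), with the red cap top at (292,440). I'll check the camera bias by projecting the known fingertip geometry.

```bash
python3 - <<'E'
from h import *
np.set_printoptions(precision=1,suppress=True)
d,s=pickle.load(open("a.pkl","rb"))
r=R.from_rotvec(s["tcp_rot"]); p=s["ee_pos"]; w=s["width"]*.044
for sx in(-1,1):
  for y in (-w-.0175,-w,w,w+.0175):
    q=p+r.apply([sx*.009,y,0]); u=proj(d["side"],q)[0]; print(sx,round(y,4),(u+.5-[140,200])*5-.5)
E
```

```text
-1 -0.0374 [381.1 340.3]
-1 -0.0199 [345.9 319.4]
-1 0.0199 [269.2 273.8]
-1 0.0374 [236.8 254.5]
1 -0.0374 [341.8 365.1]
1 -0.0199 [306.6 343.6]
1 0.0199 [230.  296.7]
1 0.0374 [197.6 276.9]
```

```bash
python3 -c "
from h import *
from workcell import bot
go(bot,[.5610,.3448,.0445],1.423)"
```

```text
t 3.08 pos [0.5621 0.3398 0.1213] yaw 0.1532904156101887 tilt [ 0.0004 -0.0003]
shift cm [ 0.48 -0.19  7.68] rot [ 0.     0.    -0.006] F [ 0.7 -0.5 -0.3] M [-0.05 -0.09  0.01] w 0.451 j6 0.518
```

Call:
{"api": "servo_tool", "payload": {"steps": [[0.5, -0.2, 2.0, 0, 0, -0.006, 3], [0.5, -0.2, 4.0, 0, 0, -0.006, 3], [0.5, -0.2, 5.0, 0, 0, -0.006, 3], [0.5, -0.2, 6.0, 0, 0, -0.006, 3], [0.5, -0.2, 6.0, 0, 0, -0.006, 3]]}}

```text
time_s: 3.5
ee_pos: [0.5599, 0.3448, 0.0591]
tcp_rot: [-2.379, -2.05, 0.004]
force: [-0.3, -0.5, 0.1]
width: 0.341
```

```bash
python3 snap.py b 90,150,220,250,6 140,200,290,345,5; python3 -c "
from h import *
from workcell import bot
go(bot,[.5610,.3448,.0445],1.423)"
```

```text
t 3.6 pos [0.5612 0.3458 0.0611] yaw 0.14731270032076413 tilt [0.0004 0.0001]
shift cm [-0.1  -0.    1.66] rot [ 0. -0. -0.] F [-0.4  0.3  0.4] M [-0.05 -0.07 -0.  ] w 0.338 j6 0.52
```

View pics/b_side.png

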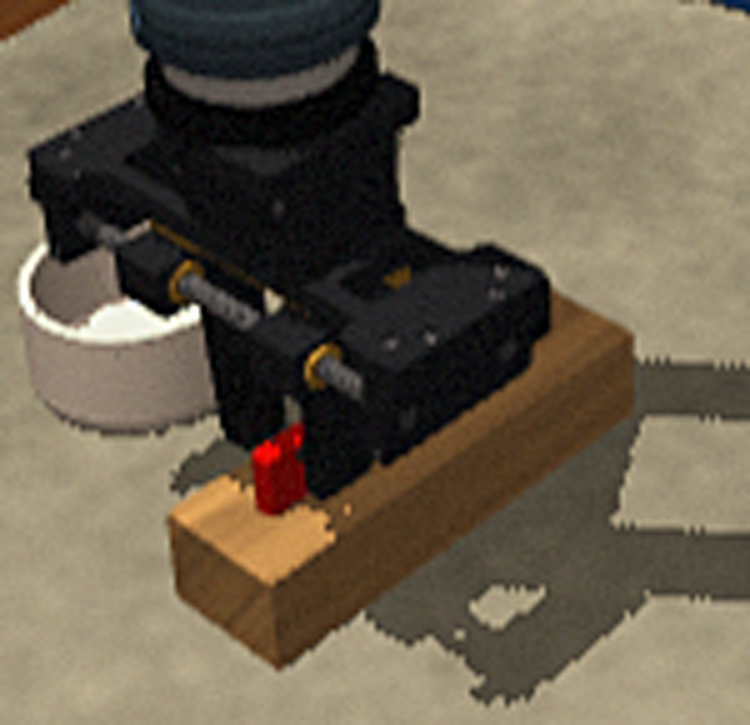

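View pics/b_top.png

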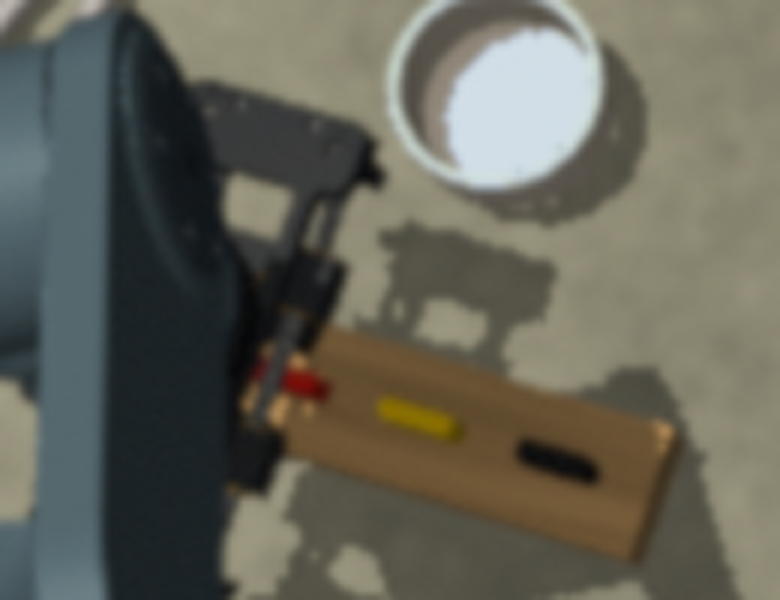

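Call:
{"api": "servo_tool", "payload": {"steps": [[-0.1, 0, 0.8, 0, 0, 0, 3], [-0.1, 0, 1.55, 0, 0, 0, 3], [-0.1, 0, 1.55, 0, 0, 0, 2.5], [-0.1, 0, 1.55, 0, 0, 0, 2], [-0.1, 0, 1.55, 0, 0, 0, 1.5]], "grip_force": 15}}

```text
time_s: 4.02
ee_pos: [0.5606, 0.3454, 0.045]
tcp_rot: [-2.378, -2.052, 0.0]
force: [0.1, -0.6, 0.1]
width: 0.181
```

```bash
python3 -c "
from h import *
from workcell import bot
go(bot,[.5610,.3448,.0445],1.423)"
```

```text
t 4.02 pos [0.5606 0.3454 0.045 ] yaw 0.14636112136060397 tilt [-0.0001 -0.    ]
shift cm [-0.05  0.05  0.05] rot [-0.     0.     0.001] F [ 0.1 -0.6  0.1] M [ 0.04 -0.11 -0.02] w 0.181 j6 0.519
```

Call:
{"api": "servo_tool", "payload": {"steps": [[0, 0, 0, 0, 0, 0, 0.8], [0, 0, 0, 0, 0, 0, 0.8], [0, 0, 0, 0, 0, 0, 0.8], [0, 0, 0, 0, 0, 0, 0.8], [0, 0, 0, 0, 0, 0, 0.8]], "grip_force": 15}}

```text
time_s: 4.43
ee_pos: [0.5629, 0.3452, 0.046]
tcp_rot: [2.377, 2.05, 0.006]
force: [5.2, -0.2, -2.2]
width: 0.113
```

```bash
python3 snap.py c 90,150,220,250,6 140,200,290,345,5; python3 -c "
from h import *
from workcell import bot
go(bot,[.5610,.3448,.0445],1.423)"
```

```text
t 4.53 pos [0.5629 0.3453 0.0461] yaw 0.14665018737774008 tilt [0.0046 0.0007]
shift cm [-0.07 -0.18  0.15] rot [ 0.004 -0.001  0.001] F [ 6.2 -0.8 -2.5] M [-0.22 -0.99 -0.01] w 0.112 j6 0.519
```

View pics/c_side.png

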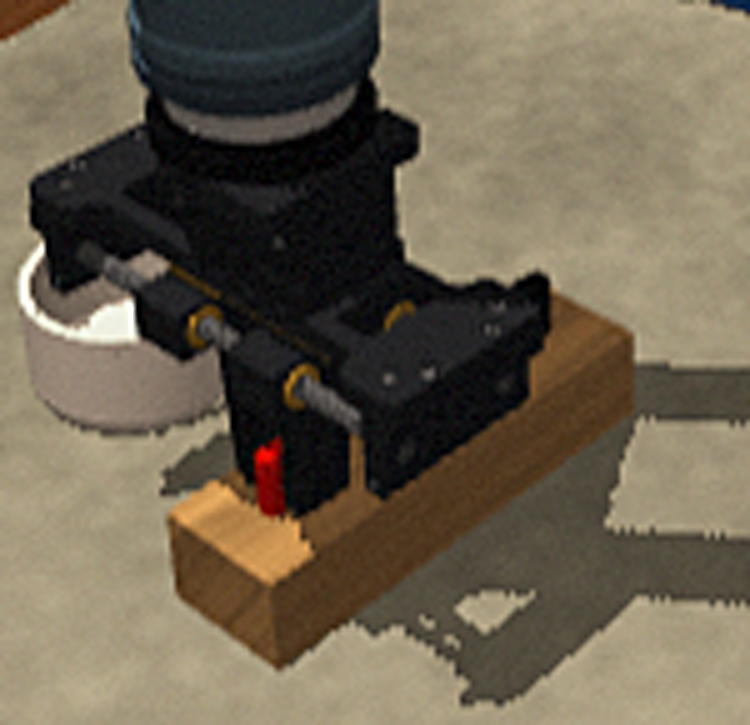

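Key gripped (width 0.113 ≈ 10 mm). There is a side load of ~6 N because the key sat ~2 mm further along +x. I'll relieve that first and then firm up the grip.

Call:
{"api": "servo_tool", "payload": {"steps": [[0, 0.12, 0, 0, 0, 0, 0.8], [0, 0.22, 0, 0, 0, 0, 0.8], [0, 0.22, 0, 0, 0, 0, 0.8], [0, 0.22, 0, 0, 0, 0, 0.4], [0, 0.22, 0, 0, 0, 0, 0.4]], "grip_force": 15}}

```text
time_s: 4.95
ee_pos: [0.5633, 0.3451, 0.0454]
tcp_rot: [2.378, 2.052, 0.002]
force: [2.5, -0.9, 0.1]
width: 0.113
```

```bash
python3 -c "
from h import *
from workcell import bot
go(bot,[.5630,.3448,.0445],1.423)"
```

```text
t 4.95 pos [0.5633 0.3451 0.0454] yaw 0.14642290865545157 tilt [0.0011 0.0002]
shift cm [-0.03 -0.03  0.09] rot [ 0.001 -0.     0.001] F [ 2.5 -0.9  0.1] M [-0.12 -0.52  0.05] w 0.113 j6 0.518
```

Call:
{"api": "servo_tool", "payload": {"steps": [[0, 0.1, 0, 0, 0, 0, 0.4], [0, 0.1, 0, 0, 0, 0, 0.4], [0, 0.1, -0.5, 0, 0, 0, 0.4], [0, 0.1, -1.5, 0, 0, 0, 0.4], [0, 0.1, -3, 0, 0, 0, 0.4]], "grip_force": 40}}

```text
time_s: 5.37
ee_pos: [0.563, 0.3443, 0.0745]
tcp_rot: [-2.378, -2.052, 0.004]
force: [-0.7, 0.8, -0.2]
width: 0.112
```

Call:
{"api": "servo_tool", "payload": {"steps": [[0, 0, -3, 0, 0, 0, 0.4], [0, 0, -6, 0, 0, 0, 0.4], [0, 0, -8, 0, 0, 0, 0.4], [0, 0, -10, 0, 0, 0, 0.4], [0, 0, -10, 0, 0, 0, 0.4]]}}

```text
time_s: 5.78
ee_pos: [0.5659, 0.3463, 0.182]
tcp_rot: [2.376, 2.051, 0.013]
force: [-0.1, 0.9, 0.4]
width: 0.111
```

```bash
python3 snap.py e 90,130,220,250,6 140,130,290,275,5; python3 -c "
from h import *
from workcell import bot
go(bot,[.5235,-.2233,.17],1.522)"
```

```text
t 5.88 pos [0.5639 0.3452 0.1765] yaw 0.14622510047753134 tilt [0.0017 0.001 ]
shift cm [-56.83   4.32   0.59] rot [ 0.002 -0.001 -0.098] F [-0.4 -0.3 -0.2] M [-0.01 -0.07 -0.02] w 0.109 j6 0.517
```

View pics/e_side.png

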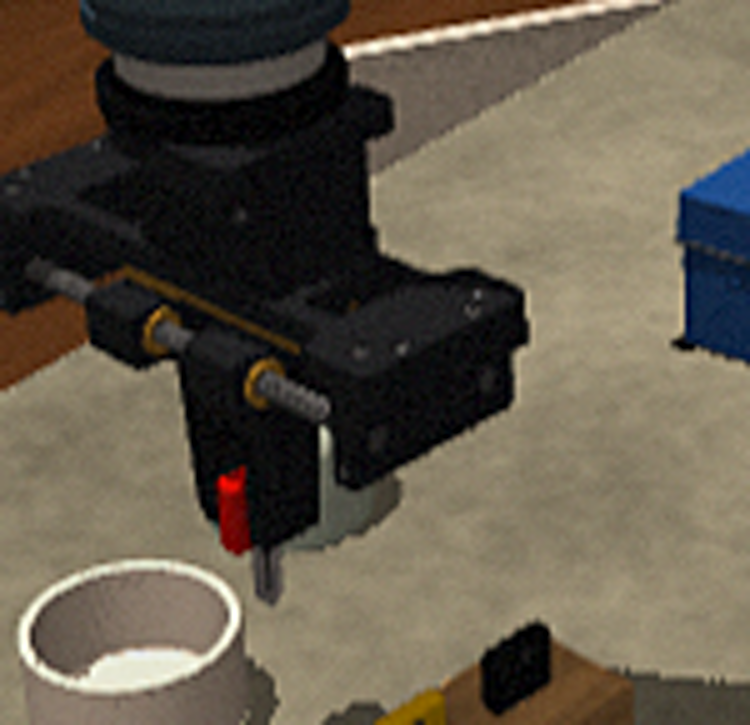

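View pics/e_top.png

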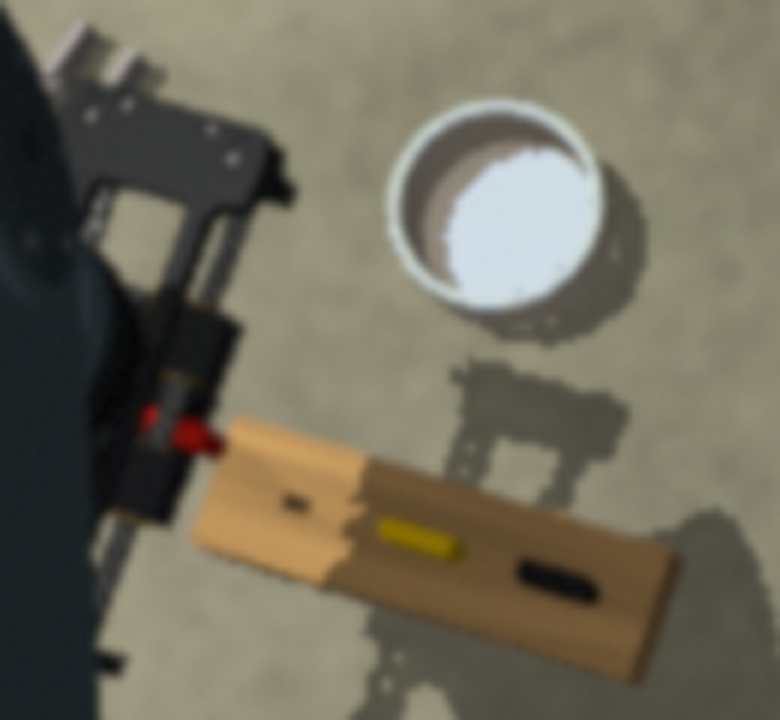

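```bash
python3 - <<'E'
from h import *
np.set_printoptions(precision=1,suppress=True)
d,s=pickle.load(open("e.pkl","rb"))
r=R.from_rotvec(s["tcp_rot"]); p=s["ee_pos"]
S=d["side"]
c=lambda q:(proj(S,q)[0]+.5-[140,130])*5-.5
for ox in(-.004,-.002,0,.002): print(ox,"tip",c(p+r.apply([ox,0,.033])), "cap +x lower",c(p+r.apply([ox+.016,0,.005])),"cap top",c(p+r.apply([ox+.016,0,-.023])))
print("finger bottom corners (outer)",[c(p+r.apply([sx*.009,y,0])) for sx in(-1,1) for y in(-.0225,-.005,.005,.0225)])
print(back(d["top"],uncrop([(295,503)],6,(90,130)),.04)*1000, proj(d["top"],[[.563,.345,.04]]))
E
```

```text
-0.004 tip [277.4 606. ] cap +x lower [235.1 557.7] cap top [228.4 486.1]
-0.002 tip [273.  608.6] cap +x lower [230.5 560.3] cap top [223.7 488.6]
0 tip [268.5 611.2] cap +x lower [225.9 562.9] cap top [219.  491.1]
0.002 tip [264.1 613.8] cap +x lower [221.2 565.5] cap top [214.2 493.6]
finger bottom corners (outer) [array([327.5, 543.5]), array([291.8, 524.1]), array([271.8, 513.2]), array([237.6, 494.6]), array([286.6, 566.9]), array([250.9, 546.9]), array([230.9, 535.7]), array([196.7, 516.5])]
[[565. 342.  40.]] [[137.4 214. ]]
```

```bash
python3 -c "
from h import *
from workcell import bot
go(bot,[.5245,-.2222,.165],1.522)"
```

```text
t 5.88 pos [0.5639 0.3452 0.1765] yaw 0.14622510047753134 tilt [0.0017 0.001 ]
shift cm [-56.71   4.4    1.09] rot [ 0.002 -0.001 -0.098] F [-0.4 -0.3 -0.2] M [-0.01 -0.07 -0.02] w 0.109 j6 0.517
```

Call:
{"api": "servo_tool", "payload": {"steps": [[-56.7, 4.4, 0.5, 0, 0, -0.098, 0.4], [-56.7, 4.4, 0.5, 0, 0, -0.098, 0.4], [-56.7, 4.4, 0.5, 0, 0, -0.098, 0.4], [-56.7, 4.4, 0.5, 0, 0, -0.098, 0.4], [-56.7, 4.4, 0.5, 0, 0, -0.098, 0.4]]}}

```text
time_s: 6.3
ee_pos: [0.5472, 0.1355, 0.1711]
tcp_rot: [-2.272, -2.165, 0.005]
force: [1.0, 0.2, 0.2]
width: 0.111
```

```bash
python3 -c "
from h import *
from workcell import bot
go(bot,[.5245,-.2222,.165],1.522)"
```

```text
t 6.3 pos [0.5472 0.1355 0.1711] yaw 0.04825990068715177 tilt [-0.004  0.   ]
shift cm [-35.84  -0.54   0.62] rot [-0.004  0.     0.001] F [1.  0.2 0.2] M [-0.01 -0.07 -0.04] w 0.111 j6 0.08
```

Call:
{"api": "servo_tool", "payload": {"steps": [[-35.8, -0.5, 0.5, 0, 0, 0, 0.4], [-35.8, -0.5, 0.5, 0, 0, 0, 0.4], [-35.8, -0.5, 0.5, 0, 0, 0, 0.4], [-35.8, -0.5, 0.5, 0, 0, 0, 0.4], [-35.8, -0.5, 0.5, 0, 0, 0, 0.4]]}}

```text
time_s: 6.72
ee_pos: [0.5343, -0.0721, 0.1685]
tcp_rot: [-2.273, -2.164, 0.002]
force: [1.4, 1.2, -0.4]
width: 0.108
```

Call:
{"api": "servo_tool", "payload": {"steps": [[-13, -0.2, 0.3, 0, 0, 0, 0.4], [-14, -0.2, 0.3, 0, 0, 0, 0.4], [-14, -0.2, 0.3, 0, 0, 0, 0.4], [-14, -0.2, 0.3, 0, 0, 0, 0.4], [-14, -0.2, 0.3, 0, 0, 0, 0.4]]}}

```text
time_s: 7.13
ee_pos: [0.5259, -0.2135, 0.1656]
tcp_rot: [-2.278, -2.159, 0.002]
force: [0.5, 0.4, 0.6]
width: 0.11
```

```bash
python3 -c "
from h import *
from workcell import bot
go(bot,[.5245,-.2222,.14],1.522)"
```

```text
t 7.13 pos [ 0.5259 -0.2135  0.1656] yaw 0.05371172449703633 tilt [-0.0025  0.0011]
shift cm [-0.87 -0.09  2.55] rot [-0.003 -0.001 -0.005] F [0.5 0.4 0.6] M [ 0.01 -0.07  0.  ] w 0.11 j6 -0.541
```

Call:
{"api": "servo_tool", "payload": {"steps": [[-0.9, -0.1, 1.0, 0, 0, -0.005, 0.4], [-0.9, -0.1, 2.0, 0, 0, -0.005, 0.4], [-0.9, -0.1, 2.3, 0, 0, -0.005, 0.4], [-0.9, -0.1, 2.5, 0, 0, -0.005, 0.4], [-0.9, -0.1, 2.5, 0, 0, -0.005, 0.4]]}}

```text
time_s: 7.55
ee_pos: [0.5256, -0.2178, 0.1411]
tcp_rot: [-2.266, -2.172, 0.0]
force: [0.1, 0.4, -0.9]
width: 0.111
```

```bash
python3 snap.py f 320,200,450,300,6 280,90,400,190,6; python3 -c "
from h import *
from workcell import bot
go(bot,[.5245,-.2222,.14],1.522)"
```

```text
t 7.65 pos [ 0.5262 -0.2186  0.1423] yaw 0.042622894286064854 tilt [0.     0.0001]
shift cm [-0.37 -0.15  0.23] rot [-0.    -0.     0.006] F [-0.2 -0.2 -0.7] M [ 0.01 -0.07  0.03] w 0.109 j6 -0.559
```

View pics/f_side.png

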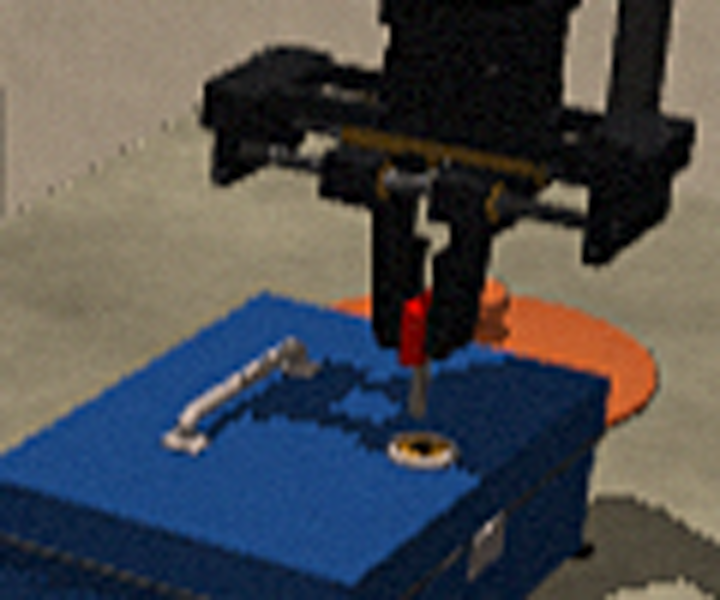

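View pics/f_top.png

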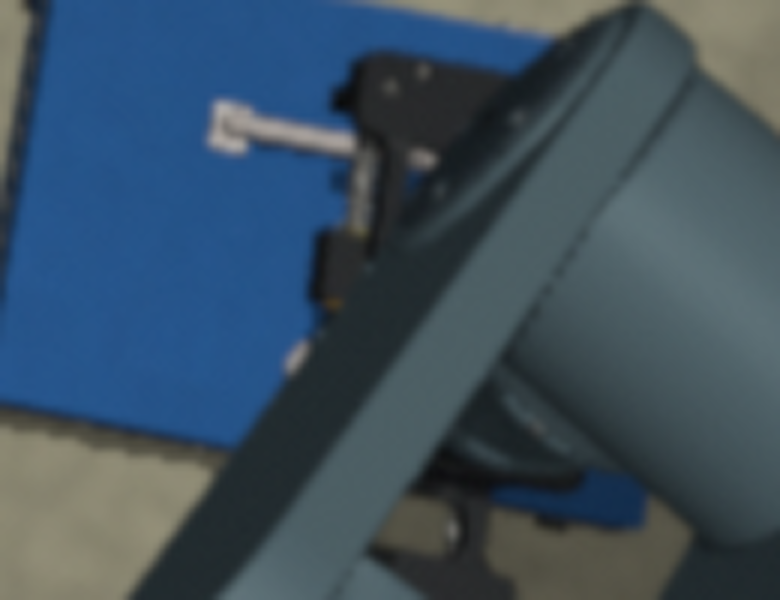

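```bash
cat > rel.py <<'E'
import sys
from h import *
# usage rel.py tag ztip tipu tipv lockx locky (crop px, crop off/scale)
tag=sys.argv[1]
d,s=pickle.load(open(tag+".pkl","rb")); S=d["side"]
cv2.imwrite(f"pics/{tag}_z.png",cv2.resize(S["image"][135:175,330:375],None,fx=16,fy=14.99,interpolation=cv2.INTER_CUBIC) if 0 else cv2.resize(S["image"][135:175,330:375],None,fx=15,fy=15,interpolation=cv2.INTER_CUBIC))
E
python3 rel.py f
```

```text
(no output)
```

View pics/f_z.png

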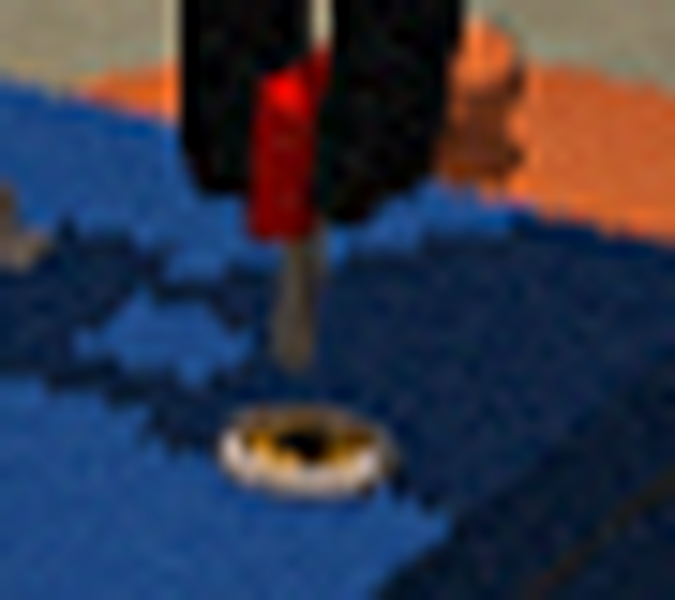

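```bash
cat >> h.py <<'E'
def rel(tag,tip,lock,toff=.033):
    d,s=pickle.load(open(tag+".pkl","rb")); S=d["side"]; p=s["ee_pos"]
    L=back(S,uncrop([lock],15,(330,135)),.094)[0]
    for dz in(-.001,0,.001):
        z=p[2]-toff+dz; t=back(S,uncrop([tip],15,(330,135)),z)[0]
        print("tip",(t*1e3).round(1),"lock",(L*1e3).round(1),"lock-tip mm",((L-t)*1e3).round(1),"tip-tcp",((t-p)*1e3).round(1))
E
python3 -c "
from h import *
rel('f',(294,371),(306,444))"
```

```text
tip [ 524.7 -218.8  108.3] lock [ 522.5 -221.7   94. ] lock-tip mm [ -2.2  -3.  -14.3] tip-tcp [ -1.5  -0.2 -34. ]
tip [ 523.9 -216.7  109.3] lock [ 522.5 -221.7   94. ] lock-tip mm [ -1.4  -5.1 -15.3] tip-tcp [ -2.3   1.9 -33. ]
tip [ 523.  -214.6  110.3] lock [ 522.5 -221.7   94. ] lock-tip mm [ -0.6  -7.1 -16.3] tip-tcp [ -3.2   4.  -32. ]
```

Call:
{"api": "servo_tool", "payload": {"steps": [[-0.2, -0.1, 0.4, 0, 0, 0, 0.4], [-0.4, -0.15, 0.8, 0, 0, 0, 0.4], [-0.4, -0.15, 1.1, 0, 0, 0, 0.4], [-0.4, -0.15, 1.1, 0, 0, 0, 0.4]]}}

```text
time_s: 7.98
ee_pos: [0.5238, -0.2233, 0.1304]
tcp_rot: [-2.269, -2.171, 0.0]
force: [-0.1, -0.0, -0.6]
width: 0.107
```

```bash
python3 snap.py g 320,200,450,300,6 280,90,400,190,6; python3 rel.py g; python3 -c "
from h import *
from workcell import bot
go(bot,[.5245,-.2222,.14],1.522)"
```

```text
t 8.08 pos [ 0.5241 -0.2235  0.131 ] yaw 0.044231486286529696 tilt [-0.0004  0.0003]
shift cm [ 0.13  0.04 -0.9 ] rot [-0.    -0.     0.005] F [-0.  -0.1 -0.5] M [-0.03 -0.1  -0.03] w 0.107 j6 -0.567
```

View pics/g_z.png

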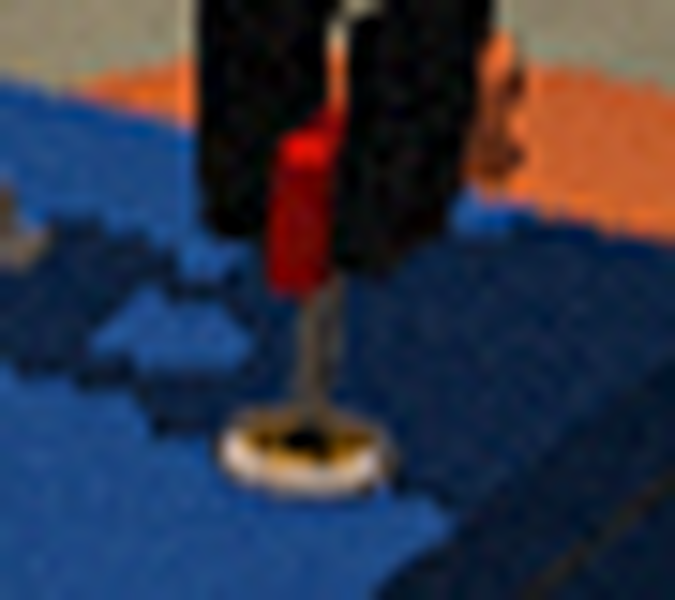

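```bash
python3 -c "
from h import *
rel('g',(314,424),(306,444))"
```

```text
tip [ 522.2 -223.8   97. ] lock [ 522.5 -221.7   94. ] lock-tip mm [ 0.3  2.1 -3. ] tip-tcp [ -1.9  -0.3 -34. ]
tip [ 521.4 -221.8   98. ] lock [ 522.5 -221.7   94. ] lock-tip mm [ 1.1  0.  -4. ] tip-tcp [ -2.7   1.7 -33. ]
tip [ 520.6 -219.7   99. ] lock [ 522.5 -221.7   94. ] lock-tip mm [ 1.9 -2.  -5. ] tip-tcp [ -3.5   3.8 -32. ]
```

Call:
{"api": "servo_tool", "payload": {"steps": [[0, 0.05, 0.2, 0, 0, 0, 0.4], [0, 0.05, 0.4, 0, 0, 0, 0.4], [0, 0.05, 0.5, 0, 0, 0, 0.4], [0, 0.05, 0.6, 0, 0, 0, 0.4], [0, 0.05, 0.6, 0, 0, 0, 0.4]]}}

```text
time_s: 8.5
ee_pos: [0.5246, -0.2234, 0.125]
tcp_rot: [-2.269, -2.172, 0.0]
force: [1.4, 1.0, -0.1]
width: 0.108
```

```bash
python3 snap.py h1 320,200,450,300,6 280,90,400,190,6; python3 rel.py h1; python3 -c "
from h import *
from workcell import bot
go(bot,[.5245,-.2222,.14],1.522)"
```

```text
t 8.6 pos [ 0.5247 -0.2234  0.1252] yaw 0.04397893720845951 tilt [-0.0001  0.0001]
shift cm [ 0.12 -0.03 -1.48] rot [-0.    -0.     0.005] F [-0.7 -0.3 -1.2] M [-0.06 -0.07  0.07] w 0.108 j6 -0.567
```

View pics/h1_z.png

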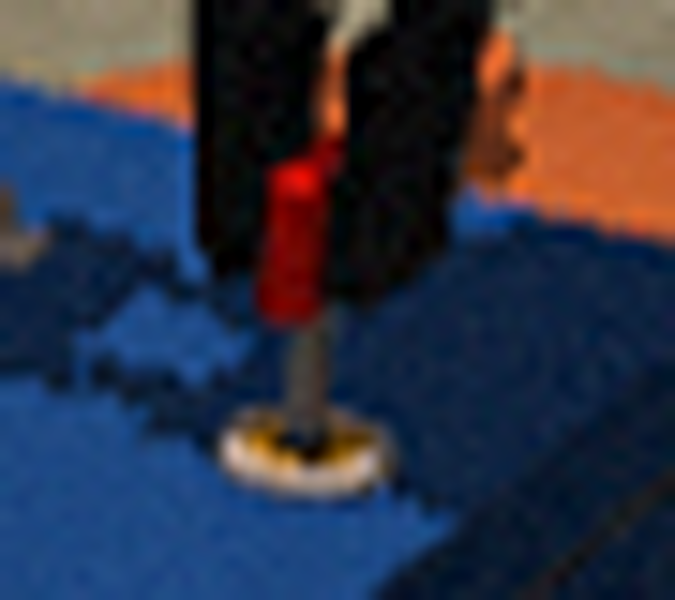

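The blade tip is entering the slot at crop (306,440) with almost no force. I'll go on down to the first tumbler.

Call:
{"api": "servo_tool", "payload": {"steps": [[0, 0, 0.1, 0, 0, 0, 0.4], [0, 0, 0.2, 0, 0, 0, 0.4], [0, 0, 0.3, 0, 0, 0, 0.4], [0, 0, 0.4, 0, 0, 0, 0.4], [0, 0, 0.4, 0, 0, 0, 0.4]]}}

```text
time_s: 9.02
ee_pos: [0.5246, -0.2234, 0.121]
tcp_rot: [-2.27, -2.172, 0.0]
force: [-0.5, -0.7, -0.4]
width: 0.112
```

```bash
python3 snap.py h2 320,200,450,300,6 280,90,400,190,6; python3 rel.py h2; python3 -c "
from h import *
from workcell import bot
go(bot,[.5245,-.2222,.14],1.522)"
```

```text
t 9.12 pos [ 0.5247 -0.2234  0.1211] yaw 0.04400515041554446 tilt [-0.0003  0.0002]
shift cm [ 0.12 -0.02 -1.89] rot [-0.    -0.     0.005] F [ 0.4  0.3 -0. ] M [-0.04  0.08 -0.01] w 0.109 j6 -0.567
```

View pics/h2_z.png

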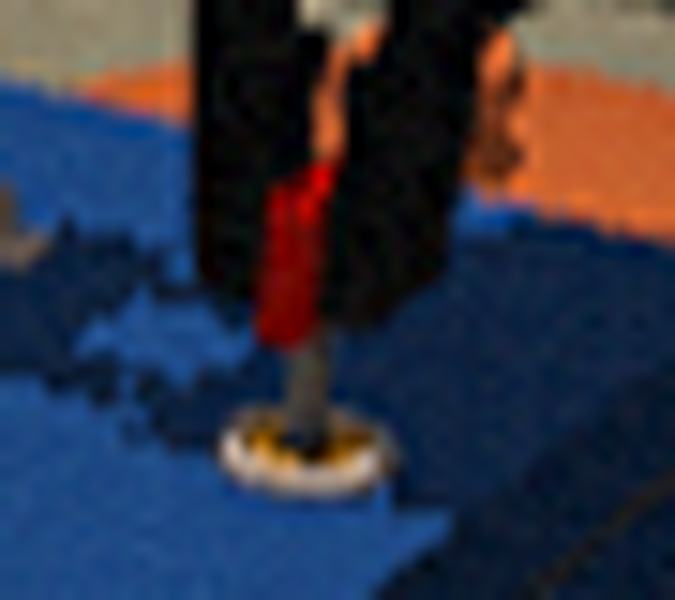

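Call:
{"api": "servo_tool", "payload": {"steps": [[0.1, 0, 0.1, 0, 0, 0.12, 0.4], [0, 0, 0.2, 0, 0, 0, 0.4], [-0.1, 0, 0.3, 0, 0, -0.12, 0.4], [0, 0, 0.35, 0, 0, 0, 0.4], [0.1, 0, 0.4, 0, 0, 0.12, 0.4]]}}

```text
time_s: 9.53
ee_pos: [0.5248, -0.2223, 0.1179]
tcp_rot: [-2.399, -2.027, -0.0]
force: [-3.4, -0.1, 5.5]
width: 0.109
```

```bash
python3 -c "
from h import *
from workcell import bot
go(bot,[.5245,-.2222,.14],1.522)"
```

```text
t 9.53 pos [ 0.5248 -0.2223  0.1179] yaw 0.16686954738975612 tilt [-0.0001  0.0002]
shift cm [ 0.   -0.04 -2.21] rot [-0.    -0.    -0.119] F [-3.4 -0.1  5.5] M [-0.03  0.46 -0.  ] w 0.109 j6 -0.441
```

Call:
{"api": "servo_tool", "payload": {"steps": [[-0.1, 0, 0.05, 0, 0, -0.12, 0.4], [-0.2, 0, 0.1, 0, 0, -0.24, 0.4], [-0.1, 0, 0.15, 0, 0, -0.12, 0.4], [0, 0, 0.2, 0, 0, 0, 0.4], [-0.1, 0, 0.25, 0, 0, -0.12, 0.4]]}}

```text
time_s: 9.95
ee_pos: [0.5246, -0.2226, 0.1152]
tcp_rot: [-2.287, -2.152, -0.001]
force: [-0.6, 5.5, 2.3]
width: 0.111
```

Call:
{"api": "servo_tool", "payload": {"steps": [[-0.1, 0, 0.05, 0, 0, -0.12, 0.4], [0, 0, 0.1, 0, 0, 0, 0.4], [0.1, 0, 0.15, 0, 0, 0.12, 0.4], [0, 0, 0.15, 0, 0, 0, 0.4]]}}

```text
time_s: 10.28
ee_pos: [0.5244, -0.2227, 0.1133]
tcp_rot: [-2.287, -2.152, -0.001]
force: [-1.0, 4.0, 1.2]
width: 0.104
```

```bash
python3 -c "
from h import *
from workcell import bot
go(bot,[.5245,-.2222,.14],1.522)"
```

```text
t 10.28 pos [ 0.5244 -0.2227  0.1133] yaw 0.060450639479030156 tilt [-0.0007  0.0012]
shift cm [ 0.05  0.   -2.67] rot [-0.001 -0.001 -0.012] F [-1.   4.   1.2] M [ 0.85  0.16 -0.01] w 0.104 j6 -0.55
```

Call:
{"api": "servo_tool", "payload": {"steps": [[0.1, 0, 0.05, 0, 0, 0.11, 0.4], [0, 0, 0.1, 0, 0, -0.01, 0.4], [-0.1, 0, 0.15, 0, 0, -0.13, 0.4], [0, 0, 0.2, 0, 0, -0.01, 0.4]]}}

```text
time_s: 10.62
ee_pos: [0.5246, -0.2225, 0.1117]
tcp_rot: [-2.239, -2.201, -0.002]
force: [-1.0, 2.6, 4.8]
width: 0.111
```

Call:
{"api": "servo_tool", "payload": {"steps": [[0.1, 0, 0.05, 0, 0, 0.12, 0.4], [0, 0, 0.1, 0, 0, 0, 0.4], [-0.1, 0, 0.15, 0, 0, -0.12, 0.4], [0, 0, 0.2, 0, 0, 0, 0.4]]}}

```text
time_s: 10.95
ee_pos: [0.5246, -0.2225, 0.1102]
tcp_rot: [-2.239, -2.201, -0.002]
force: [-2.6, 3.7, 6.6]
width: 0.112
```

```bash
python3 snap.py h3 320,200,450,300,6 280,90,400,190,6; python3 rel.py h3; python3 -c "
from h import *
from workcell import bot
go(bot,[.5245,-.2222,.14],1.522)"
```

```text
t 11.05 pos [ 0.5247 -0.2225  0.11  ] yaw 0.03685363091890459 tilt [-0.0001  0.0014]
shift cm [ 0.04 -0.02 -3.  ] rot [-0.    -0.001  0.012] F [-1.6  5.1  6.6] M [0.82 0.34 0.04] w 0.113 j6 -0.574
```

View pics/h3_z.png

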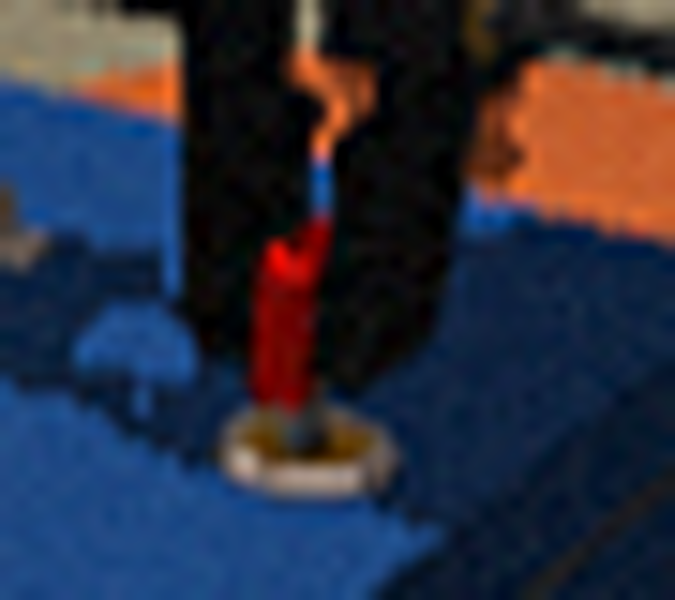

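The red cap is now ~10 mm above the bezel with the blade well into the lock. I'll keep easing it in.

Call:
{"api": "servo_tool", "payload": {"steps": [[0.1, 0, 0.05, 0, 0, 0.13, 0.4], [0, 0, 0.1, 0, 0, 0.01, 0.4], [-0.1, 0, 0.12, 0, 0, -0.11, 0.4], [0, 0, 0.15, 0, 0, 0.01, 0.4]]}}

```text
time_s: 11.38
ee_pos: [0.5246, -0.2224, 0.1083]
tcp_rot: [-2.25, -2.19, -0.002]
force: [-0.8, 1.7, 4.2]
width: 0.112
```

Call:
{"api": "servo_tool", "payload": {"steps": [[0.1, 0, 0.05, 0, 0, 0.12, 0.4], [0, 0, 0.1, 0, 0, 0, 0.4], [-0.1, 0, 0.15, 0, 0, -0.12, 0.4], [0, 0, 0.15, 0, 0, 0, 0.4]]}}

```text
time_s: 11.72
ee_pos: [0.5246, -0.2224, 0.107]
tcp_rot: [-2.25, -2.19, -0.002]
force: [0.6, 2.2, 3.8]
width: 0.113
```

Call:
{"api": "servo_tool", "payload": {"steps": [[0.1, 0, 0.05, 0, 0, 0.12, 0.4], [0, 0, 0.1, 0, 0, 0, 0.4], [-0.1, 0, 0.15, 0, 0, -0.12, 0.4], [0, 0, 0.15, 0, 0, 0, 0.4]]}}

```text
time_s: 12.05
ee_pos: [0.5247, -0.2225, 0.1063]
tcp_rot: [-2.25, -2.19, -0.002]
force: [-2.7, 3.8, 10.2]
width: 0.113
```

```bash
python3 -c "
from h import *
from workcell import bot
go(bot,[.5245,-.2222,.14],1.522)"
```

```text
t 12.05 pos [ 0.5247 -0.2225  0.1063] yaw 0.02705805580891412 tilt [-0.0003  0.0017]
shift cm [ 0.04 -0.02 -3.37] rot [-0.    -0.002  0.022] F [-2.7  3.8 10.2] M [0.69 0.57 0.04] w 0.113 j6 -0.584
```

Call:
{"api": "servo_tool", "payload": {"steps": [[0.12, 0, 0, 0, 0, 0.14, 0.4], [0, 0, 0, 0, 0, 0.02, 0.4], [-0.12, 0, 0.03, 0, 0, -0.1, 0.4], [0, 0, 0.05, 0, 0, 0.02, 0.4]]}}

```text
time_s: 12.38
ee_pos: [0.5248, -0.2225, 0.1057]
tcp_rot: [-2.272, -2.168, -0.002]
force: [-2.3, 2.6, 9.2]
width: 0.112
```

Call:
{"api": "servo_tool", "payload": {"steps": [[0.12, 0, 0, 0, 0, 0.12, 0.4], [0, 0, 0, 0, 0, 0, 0.4], [-0.12, 0, 0.03, 0, 0, -0.12, 0.4], [0, 0, 0.05, 0, 0, 0, 0.4]]}}

```text
time_s: 12.72
ee_pos: [0.5247, -0.2225, 0.1051]
tcp_rot: [-2.272, -2.168, -0.002]
force: [-3.0, 3.3, 9.6]
width: 0.108
```

```bash
python3 -c "
from h import *
from workcell import bot
go(bot,[.5245,-.2222,.14],1.522)"
```

```text
t 12.72 pos [ 0.5247 -0.2225  0.1051] yaw 0.046857876521121916 tilt [-0.0003  0.0018]
shift cm [ 0.03 -0.02 -3.49] rot [-0.    -0.002  0.002] F [-3.   3.3  9.6] M [ 0.57  0.54 -0.04] w 0.108 j6 -0.564
```

Call:
{"api": "servo_tool", "payload": {"steps": [[0.12, 0, 0, 0, 0, 0.12, 0.4], [0, 0, 0.03, 0, 0, 0, 0.4], [-0.12, 0, 0.05, 0, 0, -0.12, 0.4], [0, 0, 0.08, 0, 0, 0, 0.4]]}}

```text
time_s: 13.05
ee_pos: [0.5249, -0.2225, 0.1045]
tcp_rot: [-2.272, -2.168, -0.002]
force: [-3.4, 3.1, 10.4]
width: 0.107
```

Call:
{"api": "servo_tool", "payload": {"steps": [[0.12, 0, 0, 0, 0, 0.12, 0.4], [0, 0, 0.03, 0, 0, 0, 0.4], [-0.12, 0, 0.05, 0, 0, -0.12, 0.4], [0, 0, 0.08, 0, 0, 0, 0.4]]}}

```text
time_s: 13.38
ee_pos: [0.5248, -0.2225, 0.1034]
tcp_rot: [-2.272, -2.168, -0.002]
force: [-1.4, 2.4, 6.8]
width: 0.109
```

Call:
{"api": "servo_tool", "payload": {"steps": [[0.12, 0, 0, 0, 0, 0.12, 0.4], [0, 0, 0.03, 0, 0, 0, 0.4], [-0.12, 0, 0.05, 0, 0, -0.12, 0.4], [0, 0, 0.08, 0, 0, 0, 0.4]]}}

```text
time_s: 13.72
ee_pos: [0.5248, -0.2225, 0.1025]
tcp_rot: [-2.272, -2.168, -0.002]
force: [-0.6, 2.3, 6.9]
width: 0.104
```

```bash
 python3 snap.py h4 320,200,450,300,6 280,90,400,190,6; python3 rel.py h4;python3 -c "
from h import *
from workcell import bot
go(bot,[.5245,-.2222,.14],1.522)"
```

```text
t 13.82 pos [ 0.5249 -0.2225  0.1024] yaw 0.06671601245107833 tilt [0.0003 0.0013]
shift cm [ 0.04 -0.04 -3.76] rot [ 0.    -0.001 -0.018] F [-3.1  4.5  8.4] M [0.91 0.39 0.05] w 0.111 j6 -0.544
```

View pics/h4_z.png

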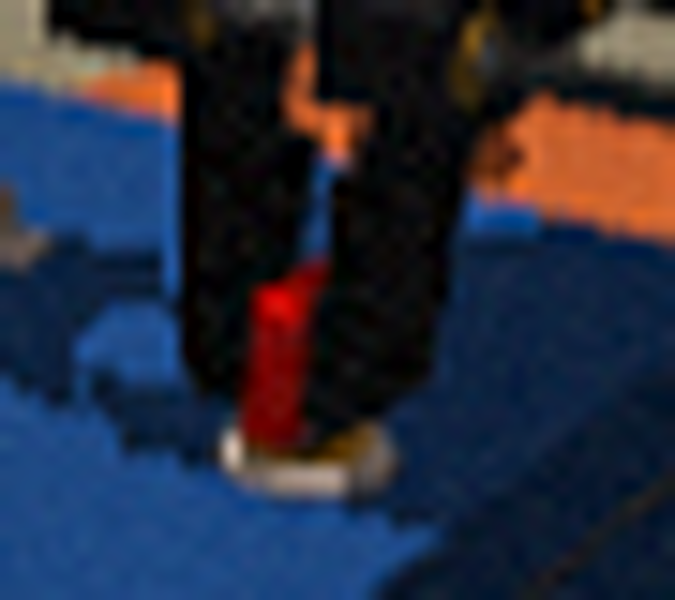

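Call:
{"api": "servo_tool", "payload": {"steps": [[0.12, 0, 0, 0, 0, 0.11, 0.4], [0, 0, 0.05, 0, 0, -0.01, 0.4], [-0.12, 0, 0.07, 0, 0, -0.13, 0.4], [0, 0, 0.1, 0, 0, -0.01, 0.4]]}}

```text
time_s: 14.15
ee_pos: [0.5246, -0.2224, 0.101]
tcp_rot: [-2.261, -2.179, -0.002]
force: [-2.0, 1.9, 4.9]
width: 0.11
```

Call:
{"api": "servo_tool", "payload": {"steps": [[0.12, 0, 0, 0, 0, 0.12, 0.4], [0, 0, 0.05, 0, 0, 0, 0.4], [-0.12, 0, 0.07, 0, 0, -0.12, 0.4], [0, 0, 0.1, 0, 0, 0, 0.4]]}}

```text
time_s: 14.48
ee_pos: [0.5247, -0.2225, 0.1002]
tcp_rot: [-2.261, -2.179, -0.002]
force: [-0.8, 1.4, 5.4]
width: 0.108
```

Call:
{"api": "servo_tool", "payload": {"steps": [[0.12, 0, 0, 0, 0, 0.12, 0.4], [0, 0, 0.05, 0, 0, 0, 0.4], [-0.12, 0, 0.07, 0, 0, -0.12, 0.4], [0, 0, 0.1, 0, 0, 0, 0.4]]}}

```text
time_s: 14.82
ee_pos: [0.5247, -0.2224, 0.0992]
tcp_rot: [-2.261, -2.179, -0.002]
force: [-0.8, 1.6, 4.7]
width: 0.112
```

```bash
python3 -c "
from h import *
from workcell import bot
go(bot,[.5245,-.2222,.14],1.522)"
```

```text
t 14.82 pos [ 0.5247 -0.2224  0.0992] yaw 0.03696908272929012 tilt [-0.0003  0.0019]
shift cm [ 0.03 -0.02 -4.08] rot [-0.    -0.002  0.012] F [-0.8  1.6  4.7] M [ 0.38  0.1  -0.01] w 0.112 j6 -0.574
```

Call:
{"api": "servo_tool", "payload": {"steps": [[0.12, 0, 0, 0, 0, 0.13, 0.4], [0, 0, 0.05, 0, 0, 0.01, 0.4], [-0.12, 0, 0.07, 0, 0, -0.11, 0.4], [0, 0, 0.1, 0, 0, 0.01, 0.4]]}}

```text
time_s: 15.15
ee_pos: [0.5248, -0.2225, 0.0989]
tcp_rot: [-2.272, -2.168, -0.002]
force: [-4.8, 3.6, 11.4]
width: 0.106
```

Call:
{"api": "servo_tool", "payload": {"steps": [[0.12, 0, 0, 0, 0, 0.12, 0.4], [0, 0, 0.05, 0, 0, 0, 0.4], [-0.12, 0, 0.07, 0, 0, -0.12, 0.4], [0, 0, 0.1, 0, 0, 0, 0.4]]}}

```text
time_s: 15.48
ee_pos: [0.5248, -0.2225, 0.0988]
tcp_rot: [-2.272, -2.168, -0.001]
force: [-7.3, 5.5, 19.8]
width: 0.108
```

```bash
python3 snap.py h5 320,200,450,300,6 280,90,400,190,6; python3 rel.py h5;python3 -c "
from h import *
from workcell import bot
go(bot,[.5245,-.2222,.14],1.522)"
```

```text
t 15.58 pos [ 0.5249 -0.2226  0.0988] yaw 0.06635051291119362 tilt [-0.0001  0.001 ]
shift cm [ 0.04 -0.04 -4.12] rot [-0.    -0.001 -0.018] F [-7.6  8.4 18.6] M [ 1.23  1.27 -0.05] w 0.111 j6 -0.544
```

View pics/h5_z.png

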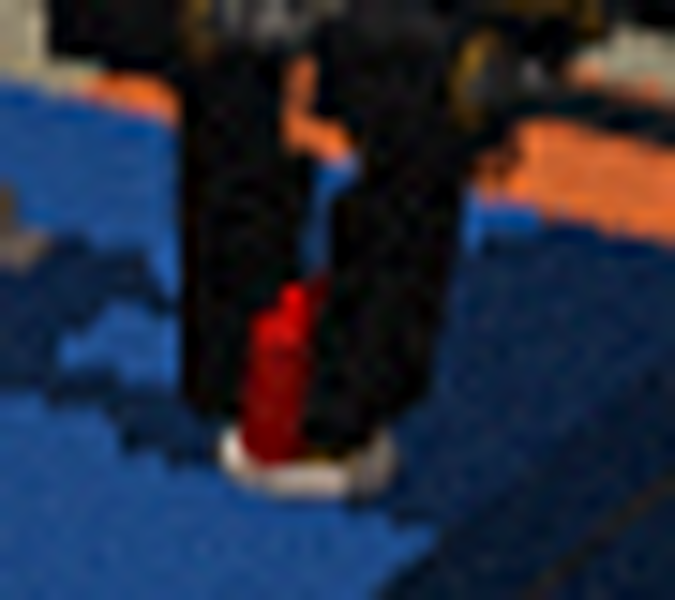

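The key is home: z has stopped at 0.0988 while the push rises to ~19 N, and the cap rests on the face in the picture (bottom at (270,460)). I'll ease the push to ~10 N, relieve the side load and start turning clockwise (+z of the tool).

Call:
{"api": "servo_tool", "payload": {"steps": [[0.06, -0.06, -0.12, 0, 0, 0, 0.4], [0.06, -0.05, -0.12, 0, 0, 0.08, 0.4], [0.06, -0.04, -0.12, 0, 0, 0.16, 0.4], [0.05, -0.03, -0.12, 0, 0, 0.24, 0.4], [0.05, -0.02, -0.12, 0, 0, 0.32, 0.4]]}}

```text
time_s: 16.0
ee_pos: [0.5253, -0.2227, 0.0989]
tcp_rot: [2.607, 1.751, 0.002]
force: [-0.6, 3.8, 7.7]
width: 0.108
```

```bash
python3 -c "
from h import *
from workcell import bot
go(bot,[.5245,-.2222,.14],1.522)"
```

```text
t 16.0 pos [ 0.5253 -0.2227  0.0989] yaw 0.37807737325112245 tilt [0.0015 0.0001]
shift cm [ 0.02 -0.08 -4.11] rot [ 0.001 -0.    -0.339] F [-0.6  3.8  7.7] M [0.56 0.25 0.12] w 0.108 j6 -0.222
```

Call:
{"api": "servo_tool", "payload": {"steps": [[0, 0.01, 0, 0, 0, 0.08, 0.4], [0, 0.02, 0, 0, 0, 0.16, 0.4], [0, 0.03, 0, 0, 0, 0.24, 0.4], [-0.01, 0.04, 0, 0, 0, 0.32, 0.4], [-0.01, 0.05, 0, 0, 0, 0.4, 0.4]]}}

```text
time_s: 16.42
ee_pos: [0.5259, -0.2232, 0.0989]
tcp_rot: [2.903, 1.199, 0.003]
force: [-0.5, 2.7, 6.8]
width: 0.113
```

```bash
python3 -c "
from h import *
from workcell import bot
go(bot,[.5245,-.2222,.14],1.522)"
```

```text
t 16.42 pos [ 0.5259 -0.2232  0.0989] yaw 0.7087065172308182 tilt [ 0.002  -0.0004]
shift cm [-0.02 -0.16 -4.11] rot [ 0.002 -0.    -0.739] F [-0.5  2.7  6.8] M [0.41 0.14 0.02] w 0.113 j6 0.178
```

Call:
{"api": "servo_tool", "payload": {"steps": [[0, 0.01, 0, 0, 0, 0.08, 0.4], [0, 0.02, 0, 0, 0, 0.16, 0.4], [0, 0.03, 0, 0, 0, 0.24, 0.4], [-0.01, 0.04, 0, 0, 0, 0.32, 0.4], [-0.01, 0.05, 0, 0, 0, 0.4, 0.4]]}}

```text
time_s: 16.83
ee_pos: [0.5262, -0.224, 0.099]
tcp_rot: [3.083, 0.598, 0.003]
force: [-0.3, -0.1, 6.2]
width: 0.111
```

Call:
{"api": "servo_tool", "payload": {"steps": [[0, 0.01, 0, 0, 0, 0.08, 0.4], [0, 0.02, 0, 0, 0, 0.16, 0.4], [0, 0.03, 0, 0, 0, 0.24, 0.4], [-0.01, 0.04, 0, 0, 0, 0.32, 0.4], [-0.01, 0.05, 0, 0, 0, 0.4, 0.4]]}}

```text
time_s: 17.25
ee_pos: [0.5263, -0.2248, 0.099]
tcp_rot: [3.14, -0.027, 0.003]
force: [-0.8, 0.7, 5.9]
width: 0.108
```

```bash
python3 -c "
from h import *
from workcell import bot
go(bot,[.5245,-.2222,.14],1.522)"
```

```text
t 17.25 pos [ 0.5263 -0.2248  0.099 ] yaw 0.9998543807458538 tilt [ 0.0022 -0.0015]
shift cm [-0.17 -0.25 -4.11] rot [ 3.000e-03 -1.000e-03 -1.539e+00] F [-0.8  0.7  5.9] M [0.11 0.16 0.07] w 0.108 j6 0.977
```

Call:
{"api": "servo_tool", "payload": {"steps": [[0, 0.01, 0, 0, 0, 0.06, 0.4], [0, 0.01, 0, 0, 0, 0.12, 0.4], [0, 0.02, 0, 0, 0, 0.16, 0.4], [0, 0.02, 0, 0, 0, 0.2, 0.4], [0, 0.02, 0, 0, 0, 0.2, 0.4]]}}

```text
time_s: 17.67
ee_pos: [0.5262, -0.2249, 0.0989]
tcp_rot: [3.122, -0.337, 0.003]
force: [-0.9, 1.0, 6.4]
width: 0.111
```

```bash
python3 -c "
from h import *
from workcell import bot
go(bot,[.5245,-.2222,.14],1.522)"
```

```text
t 17.67 pos [ 0.5262 -0.2249  0.0989] yaw 0.9769400685662203 tilt [ 0.0021 -0.0013]
shift cm [-0.22 -0.23 -4.11] rot [ 3.000e-03 -1.000e-03 -1.737e+00] F [-0.9  1.   6.4] M [0.17 0.16 0.09] w 0.111 j6 1.175
```

Call:
{"api": "servo_tool", "payload": {"steps": [[0, 0, 0, 0, 0, 0.04, 0.4], [0, 0, 0, 0, 0, 0.08, 0.4], [0, 0, 0, 0, 0, 0.08, 0.4]]}}

```text
time_s: 17.92
ee_pos: [0.5262, -0.2248, 0.099]
tcp_rot: [3.107, -0.462, 0.003]
force: [-1.0, 0.8, 6.6]
width: 0.111
```

```bash
python3 -c "
from h import *
from workcell import bot
go(bot,[.5245,-.2222,.14],1.522)"
```

```text
t 17.92 pos [ 0.5262 -0.2248  0.099 ] yaw 0.9567750083845098 tilt [ 0.002  -0.0011]
shift cm [-0.23 -0.2  -4.11] rot [ 2.000e-03 -1.000e-03 -1.817e+00] F [-1.   0.8  6.6] M [0.27 0.2  0.09] w 0.111 j6 1.255
```

Call:
{"api": "servo_tool", "payload": {"steps": [[0, 0, 0, 0, 0, 0.03, 0.4], [0, 0, 0, 0, 0, 0.06, 0.4], [0, 0, 0, 0, 0, 0.06, 0.4]]}}

```text
time_s: 18.17
ee_pos: [0.5262, -0.2249, 0.099]
tcp_rot: [3.091, -0.554, 0.003]
force: [-1.4, 0.8, 6.4]
width: 0.106
```

```bash
python3 snap.py k1 320,200,450,300,6 280,90,400,190,6; python3 rel.py k1; python3 -c "
from h import *
from workcell import bot
go(bot,[.5245,-.2222,.14],1.522)"
```

```text
t 18.27 pos [ 0.5262 -0.2249  0.0989] yaw 0.9383463055046588 tilt [ 0.0019 -0.0013]
shift cm [-0.24 -0.19 -4.11] rot [ 2.000e-03 -1.000e-03 -1.875e+00] F [-1.3  0.6  6. ] M [0.2  0.22 0.17] w 0.108 j6 1.312
```

View pics/k1_z.png

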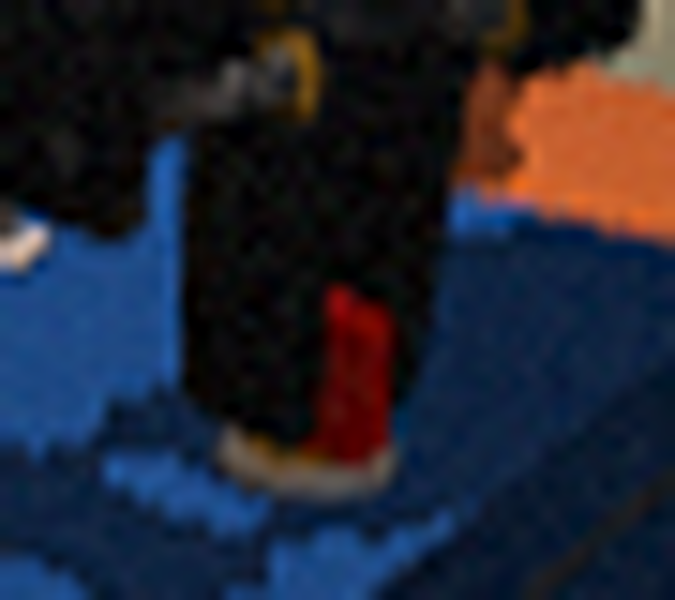

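View pics/k1_side.png

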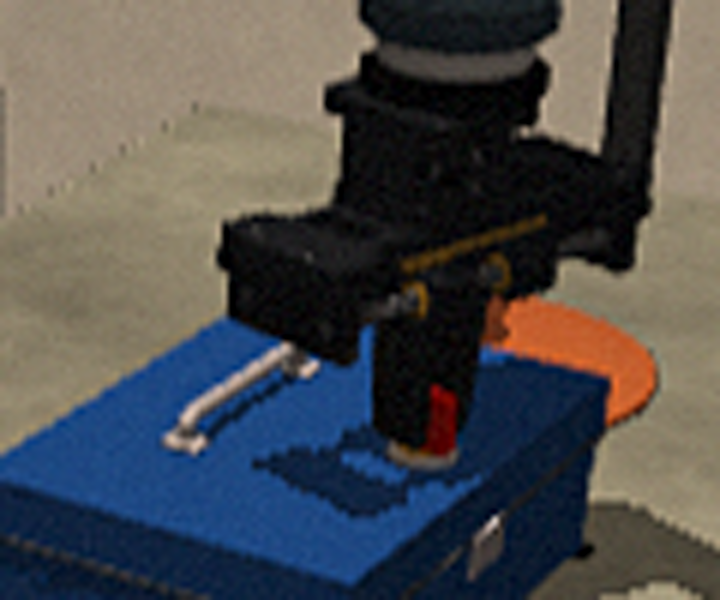

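The key has turned with the gripper and the cap is now side-on on the bezel at (355,400). Torque is starting to rise, so I'll press on a little to confirm the stop.

Call:
{"api": "servo_tool", "payload": {"steps": [[0, 0, 0, 0, 0, 0.03, 0.4], [0, 0, 0, 0, 0, 0.06, 0.4], [0, 0, 0, 0, 0, 0.06, 0.4], [0, 0, 0, 0, 0, 0.06, 0.4]]}}

```text
time_s: 18.6
ee_pos: [0.5262, -0.2249, 0.099]
tcp_rot: [3.074, -0.644, 0.004]
force: [-0.3, 0.4, 5.9]
width: 0.11
```

```bash
python3 -c "
from h import *
from workcell import bot
go(bot,[.5245,-.2222,.14],1.522)"
```

```text
t 18.6 pos [ 0.5262 -0.2249  0.099 ] yaw 0.9159867714108171 tilt [ 0.002  -0.0014]
shift cm [-0.26 -0.18 -4.11] rot [ 3.000e-03 -1.000e-03 -1.935e+00] F [-0.3  0.4  5.9] M [0.15 0.17 0.22] w 0.11 j6 1.372
```

Call:
{"api": "servo_tool", "payload": {"steps": [[0, 0, 0, 0, 0, 0.03, 0.4], [0, 0, 0, 0, 0, 0.05, 0.4], [0, 0, 0, 0, 0, 0.05, 0.4], [0, 0, 0, 0, 0, 0.05, 0.4]]}}

```text
time_s: 18.93
ee_pos: [0.526, -0.225, 0.0989]
tcp_rot: [3.057, -0.72, 0.003]
force: [-0.9, 0.5, 5.5]
width: 0.11
```

```bash
python3 snap.py k2 320,200,450,300,6 280,90,400,190,6; python3 rel.py k2; python3 -c "
from h import *
from workcell import bot
go(bot,[.5245,-.2222,.14],1.522)"
```

```text
t 19.03 pos [ 0.5261 -0.225   0.0989] yaw 0.8948656183208475 tilt [ 0.0017 -0.0016]
shift cm [-0.26 -0.18 -4.11] rot [ 3.000e-03 -1.000e-03 -1.985e+00] F [-1.4  0.6  6.2] M [0.14 0.32 0.13] w 0.11 j6 1.422
```

View pics/k2_z.png

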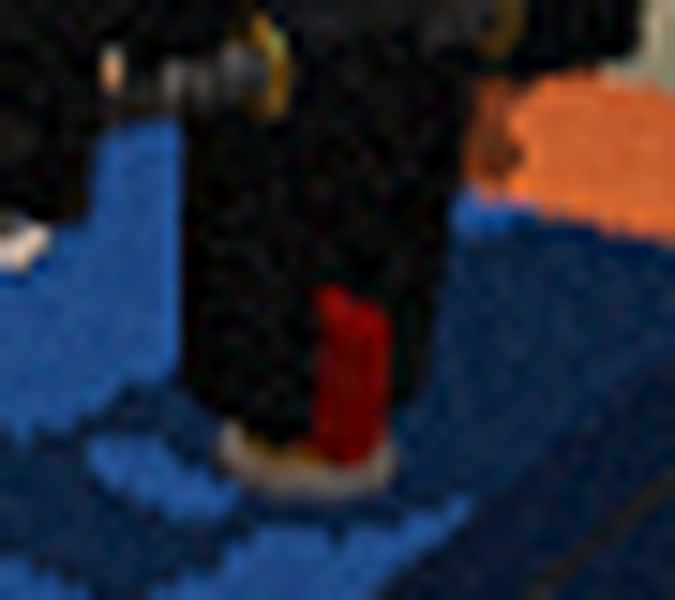

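Call:
{"api": "servo_tool", "payload": {"steps": [[0, 0, 0, 0, 0, 0, 0.4], [0, 0, 0, 0, 0, 0, 0.4]]}}

```text
time_s: 19.2
ee_pos: [0.526, -0.225, 0.0989]
tcp_rot: [3.057, -0.72, 0.003]
force: [-1.2, -1.0, 7.0]
width: 0.108
```

```bash
python3 -c "
from h import *
from workcell import bot
go(bot,[.5245,-.2222,.14],1.522)
m=[]
for i in range(8):
    bot.capture('side'); s=bot.sense(); m.append(s['ft_torque'][2])
print(np.round(m,3),np.mean(m))"
```

```text
t 19.2 pos [ 0.526  -0.225   0.0989] yaw 0.8948371497961785 tilt [ 0.0015 -0.0015]
shift cm [-0.25 -0.18 -4.11] rot [ 2.000e-03 -1.000e-03 -1.985e+00] F [-1.2 -1.   7. ] M [0.11 0.28 0.19] w 0.108 j6 1.422
[0.204 0.202 0.184 0.157 0.198 0.201 0.176 0.166] 0.18592106738434502
```

```bash
python3 -c "
from workcell import bot
s=bot.sense(); print(s['time_s'],s['force'],s['ft_torque'],s['width'],s['ee_pos'])
print(bot.close_job())"
```

```text
19.6 [-1.44597678 -0.30070503  6.40938042] [0.11339145 0.32960217 0.16558638] 0.10723722510394407 [ 0.52605246 -0.22505253  0.09895745]
the job is handed in; nothing more can be done
None
```

I took the red key from the tidy's end slot and walked it into the lock with small twists and shifts. I then turned it clockwise to what I read as the stop, and handed the job in at 19.6 s with the gripper still holding it.

**Fully home:** the tool stopped descending at z = 0.0988 m, where I expected home to be, while the push rose to about 19 N. The side picture shows the cap resting on the lock face. I then eased the push to about 6 N before turning.

**Turned to the stop:** the gripper turned about 1.98 rad, more than the 1.75 rad the lock and key play should need. The twisting torque held steady at about 0.19 Nm, several times the latch spring. That suggests the key is at the stop, with the extra turn taken up by twist or a little slip in the grip. The torque levelled off rather than rising sharply, and I could not see the lock's turn directly.

**Other things:** I saw no contact with the other keys, the jar or the ramekin. I did not take a final picture of them. The two cameras disagreed by about 3–5 mm, so I lined the key up with the lock using the side picture and confirmed the fit by the low forces as it went in.

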